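Put a pipe elbow away in the stay-lidded fittings chest

ROBOT

A 6-joint arm with a two-finger parallel gripper is mounted at the origin on the work surface. World frame = base frame: x ahead of the robot, y to its left, z up, the work surface at z = 0. Lengths are in m, angles in rad, forces in N, time in s.
With the tool pointing down it reaches from about 0.275 to 1 m from the base axis. Payload 8.4 kg.
Tool frame: the origin (TCP) lies on the centre line of the jaws, within the pads' length; the fingertips stand 8 mm ahead of it and the grasp point (between the pads) lies 11 mm behind it; z points along the fingers, y is the direction in which the jaws open and shut (so a half turn about z gives the same grasp; the last joint's range is limited). The gripper opens to 85 mm and grips with 20 to 120 N. Pads are 22 mm wide; open, the fingers measure 114 mm over their backs; the gripper's body (76 mm by 85 mm) begins 54 mm behind the grasp point. The pads swing forward as they close: fully open they stand 13 mm farther back than shut.
Start: joints at [1.302, 0.353, 1.633, -0, 1.155, -0.002], TCP at [0.165, 0.603, 0.239] pointing down, gripper open.
Joint ranges: [-2.63, 2.63], [-0.92, 2.1], [0.06, 2.66], [-1.3, 4.44], [0, 2.69], [-3.02, 3.02]. Speed limits (rad/s): [2.22, 2.22, 2.79, 3.14, 3.14, 3.14].

INTERFACE

Orientations are given as [roll, pitch, yaw] about the fixed x, y, z axes, in that order (R = Rz(yaw) Ry(pitch) Rx(roll)).
In Python, from cell import monitor, viewer, order gives the robot as it stands. The module is installed in compiled form; this text tells all that it offers.
- The arm moves only by the shell command python3 -m pendant 'ROWS' [OPENING] [FORCE]. ROWS is JSON, a list of rows, each a list of 2 entries, a list of its own where there are three numbers: the shift along the world's x, y, z in m, then the turn about the world's z in degrees. A call has 1 to 10 rows; each row is the pose to reach, as a shift and turn from the pose commanded when the call began; what a row does not reach only later rows make up. A row lasts 1/12 s, in which the tool goes at most 41.7 mm and 7.16 degrees, less where a joint would pass 70% of its speed; a pose out of reach is approached as far as the arm can. A call with a gripper value outside its range is refused whole. OPENING is the opening, from -1 (shut) to 1 (fully open), so that 0 is half open, set as the call begins (- or left out, the last holds). The fingers move at their own pace and stop on an object; FORCE is the grip in N (left out, the last holds). Time passes only in rows, so rows that repeat a pose let the fingers close. It gives the time, the measured TCP pose, the force and the opening at its end, in the units of the state.
- monitor.sense(): the state, without advancing time (a new reading comes with each control period).
- viewer.grab_frame(name): name is "scene" or "top" or "wrist"; returns the picture (384x512x3 uint8, blue, green, red); there is no depth.
- viewer.camera_params(name): a dict with "vfov" (degrees; the focal length in pixels is half the picture's height over the tangent of half this angle, whatever the lens; pixels are square), "cx", "cy" (the principal point, pixels), "dist" ([k1, k2, p1, p2, k3] as OpenCV has them; the pictures are not rectified), "origin" and "rotation" of the camera in the world. Camera axes: x right, y up, looking along -z (the intrinsics and any distortion apply to the point x, -y, -z); pixel columns grow to the right and rows downward; lengths in m; the calibration is good to about 2 mm. A picture is of the moment at which its call begins: read the wrist's pose just before it. camera_params takes no time and is no camera call; for the wrist camera it gives the pose at the moment of the call.
- order.close_job(): hands the job in, once; it reports no verdict.
The state is a dict: "time": time; "qpos": joint angles; "joint_vel": joint speeds; "joint_torque": joint torques, N m; "tcp_pos": TCP position; "ee_rot": TCP orientation; "force": force on the tool from outside, world axes, zero at the start; "moment": the same for the moment, N m; "finger_gap": finger opening in m.
Only numpy, scipy, OpenCV 4.12 (cv2) and the standard library are available. Lean on these libraries where they do the work, as an engineer would, in place of code of your own. Each camera call takes 0.05 s, during which the arm holds its last target.

TASK

Raise the lid of the steel fittings chest until its folding stay is locked straight, and put the loose brass elbow from the bench into the tray that holds the other elbows. Then break the stay's knee and lower the lid gently until it is fully shut, without letting it drop. Leave the other things on the bench where they are.

Things in the scene. Friction and masses are not known exactly. Their poses are not given: they have to be found in the camera images.
- chest: Green steel fittings chest, fixed: 190 deep (its x), 260 long (its y), 110 high, open under its lid; walls 4, inner floor 26 above the bench. Origin: centre of the underside. Its -x points out of its front (handle side, roughly world +y); the hinge is on its rear (+x) rim; the stay is outside its +y end, the end away from the robot. Each half of its length holds one tray.
- lid_hinge (a point): Middle of the hinge axis: on the chest's rear top edge, 95 behind its centre (+x), 110 above the bench. The axis is parallel to the chest's y.
- lid (a joint): Lid angle in rad: 0 shut, grows as it opens; 1.34 with the stay straight, the farthest it goes. A pan 24 deep, 0.55 kg, 268 long, reaching 192 forward of the hinge. The hinge is stiff: the lid stays where it is left above about 0.9 rad; lower, it falls shut unless held. About 5 N at the handle lifts it.
- lid_handle (a point): Middle of the lid handle's round steel bar: 10 thick, parallel to the hinge, 104 between its posts, its axis 38 from the lid's front face. Shut, it is 230 forward of the hinge axis and 12 above it (122 above the bench); it turns with the lid about the hinge, so with the lid up it is the topmost part, about 335 above the bench.
- stay_knee (a joint): Knee angle of the folding stay in rad: 0 folded (lid shut), grows as it straightens, 2.735 dead straight, 2.855 locked on its stop just past straight. The knee comes straight from the front: with the lid nearly full up, push it rearwards (towards the hinge, 4 to 10 N) to lock; pull it forwards (about 4 N) to break. It has friction and stays where it is left while the lid does.
- knee_knob (a point): Middle of the black round grip (15 thick, 60 long, parallel to the hinge) that sticks out of the stay's knee, away from the chest's end. It lies 180 from the chest's centre along +y; the grip spans 149 to 209, the flat steel arms 135 to 145, the chest ends at 130. Locked, it is 78 forward of the hinge axis and 61 above it, with room for a finger on its lid side.
- stay_foot (a point): Rivet of the stay's lower arm on the chest's +y end, 120 forward of the hinge axis and 8 below it. Lower arm 81 long from here to the knee; upper arm 117 from the knee to its rivet on the lid's end (170 forward of the hinge axis and 10 above it with the lid shut). Arms 16 wide.
- elbow: Loose brass 90-degree pipe elbow lying flat on the bench, 0.16 kg: two legs, along its +x and +y, each ending in a round socket of 30 diameter and 18 length that runs from 30 to 48 from the corner; pipe between them 23 diameter. Origin: below the corner where the leg axes would cross, on its underside; leg axes 15 above. A good grip is across the socket 39 along its x. It is the only loose elbow.
- elbow_mid (a point): Point in the loose elbow's middle: 14 along its x, 14 along its y, 15 above its underside.
- elbow_tray: Grey tray, 178 (along its x) x 120 (along its y) x 45 high, walls and floor 3, holding three brass elbows like the loose one at its rear (hinge side, its +x half); the front part of its floor (x from -86 to +10) is free. Origin: centre of its underside, on the chest's floor; axes as the chest's. It fills either half of the chest, the other tray the other half.
- socket_tray: The same tray with straight brass sockets (short tubes) at its rear: the wrong place for the elbow.
- loose_socket: Bystander: straight brass socket, 60 long, 34 diameter, lying.
- loose_tee: Bystander: dark iron tee, 74 long, 36 thick.
- tape_roll: Bystander: white roll, 58 diameter, 16 high.
- paste_tin: Bystander: steel tin, 70 diameter, 80 high.
- screwdriver: Bystander: screwdriver with wooden handle.
- wrench: Bystander: steel wrench.
- gate_valve: Bystander: brass valve with a dark hand wheel, 65 high.
There are look-alikes about, which are no part of the job. What is shaped like the elbow but blue or green is not meant.

How it is judged:
By the outcome, as a careful person would: the job done as asked, in the order asked, and still so for the second after the job is handed in, with the robot touching nothing.
It also fails if it takes over 72 s, if anything falls off the work surface, if the arm or the gripper's body presses on something with over 40 N, if the wrist force passes 120 N, or if a joint passes its speed limit or range.

## Working session

There is one attempt and no reset: what is moved stays moved. The work goes in short steps, Python scripts to look and compute and a shell command to move; the robot and the scene stay as the last step left them, time stands still between calls to the robot, and variables do not carry over. Pictures are saved under pics/ and viewed, and the job is handed in when it is done.

```bash
mkdir -p pics; cat > h.py <<'E'
import numpy as np, cv2
from cell import monitor, viewer, order
def snap(name, fn):
    p=viewer.camera_params(name); im=viewer.grab_frame(name); cv2.imwrite('pics/'+fn,im); 
    return im,p
def K(p):
    f=192/np.tan(np.radians(p['vfov'])/2)
    return np.array([[f,0,p['cx']],[0,f,p['cy']],[0,0,1.]]),np.array(p['dist'],float)
def ray(p,u,v):
    k,d=K(p); q=cv2.undistortPoints(np.array([[[u,v]]],float),k,d)[0,0]
    R=np.array(p['rotation']).reshape(3,3)
    return np.array(p['origin']),R@np.array([q[0],-q[1],-1])
def atz(p,u,v,z):
    o,r=ray(p,u,v); return o+r*(z-o[2])/r[2]
def proj(p,P):
    k,d=K(p); R=np.array(p['rotation']).reshape(3,3)
    c=(np.atleast_2d(P)-np.array(p['origin']))@R; c=c*[1,-1,-1]
    return cv2.projectPoints(c.reshape(-1,1,3),np.zeros(3),np.zeros(3),k,d)[0].reshape(-1,2)
E
python3 - <<'E'
from h import *
s=monitor.sense(); print({k:np.round(v,3) for k,v in s.items()})
for n in ['scene','top','wrist']:
    im,p=snap(n,n+'0.png'); print(n,p)
E
```

```text
{'time': np.float64(0.0), 'qpos': array([ 1.302,  0.354,  1.634, -0.   ,  1.155, -0.002]), 'joint_vel': array([ 0.   ,  0.   , -0.003, -0.   ,  0.002,  0.001]), 'joint_torque': array([-3.0000e-03, -6.0524e+01, -3.4206e+01, -0.0000e+00,  9.0000e-03,
        0.0000e+00]), 'tcp_pos': array([0.165, 0.602, 0.239]), 'ee_rot': array([-3.14 ,  0.   ,  2.875]), 'force': array([ 0.039, -0.364,  0.708]), 'moment': array([-0.062,  0.054,  0.011]), 'finger_gap': np.float64(0.085)}
scene {'vfov': 49.515971685854744, 'cx': 261.4989295619597, 'cy': 189.02222858615687, 'dist': array([-0.09207159,  0.        ,  0.        ,  0.        ,  0.        ]), 'origin': array([1.23518501, 0.35501466, 0.88921351]), 'rotation': array([ 0.80462349, -0.01701277,  2.05818766])}
top {'vfov': 43.282895993013994, 'cx': 252.3496302112484, 'cy': 186.73382137248103, 'dist': array([-0.0420497,  0.       ,  0.       ,  0.       ,  0.       ]), 'origin': array([0.21302277, 0.00538945, 1.65743593]), 'rotation': array([ 0.17427631, -0.01879308, -1.58089623])}
wrist {'vfov': 64.64595248444391, 'cx': 257.04477327301674, 'cy': 195.9215528975799, 'dist': array([0.01877404, 0.        , 0.        , 0.        , 0.        ]), 'origin': array([0.10100614, 0.61899131, 0.37329622]), 'rotation': array([-0.26205895,  0.00136348,  1.30467609])}
```

```bash
sed -i "s/np.array(p\['rotation'\]).reshape(3,3)/RR(p['rotation'])/" h.py; cat >> h.py <<'E'
from scipy.spatial.transform import Rotation
def RR(r): return Rotation.from_euler('xyz',r).as_matrix()
E
```

```text
(no output)
```

View pics/scene0.png

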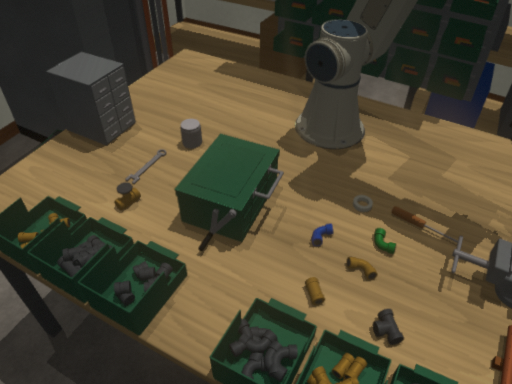

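View pics/top0.png

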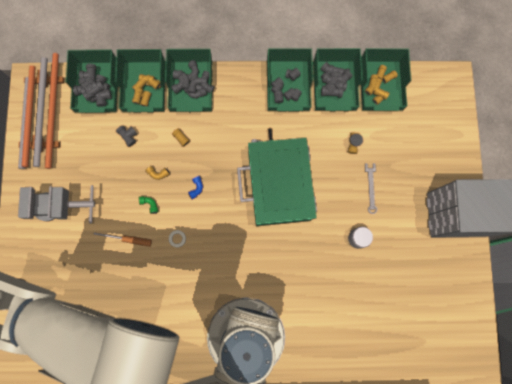

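View pics/wrist0.png

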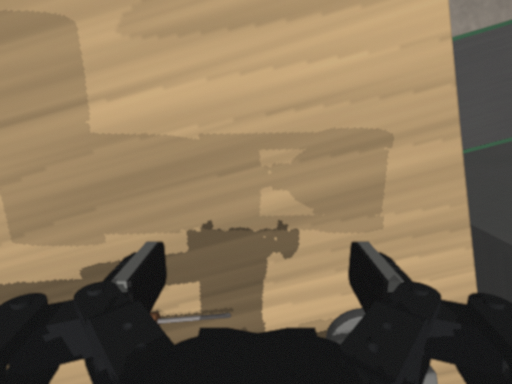

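```bash
python3 - <<'E'
from h import *
im=cv2.imread('pics/top0.png')
c=im[115:240,230:330]; cv2.imwrite('pics/c1.png',cv2.resize(c,None,fx=4.6,fy=4.6,interpolation=2))
c=im[120:250,80:220]; cv2.imwrite('pics/c2.png',cv2.resize(c,None,fx=4.4,fy=4.4,interpolation=2))
im=cv2.imread('pics/scene0.png')
c=im[125:260,170:300]; cv2.imwrite('pics/c3.png',cv2.resize(c,None,fx=4.4,fy=4.4,interpolation=2))
c=im[180:350,290:430]; cv2.imwrite('pics/c4.png',cv2.resize(c,None,fx=3.5,fy=3.5,interpolation=2))
E
```

```text
(no output)
```

View pics/c1.png

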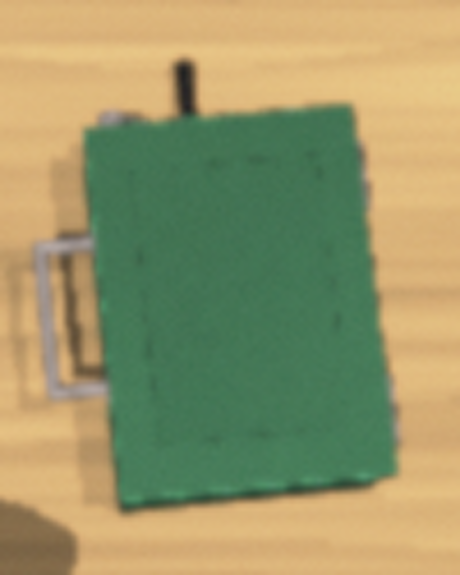

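View pics/c2.png

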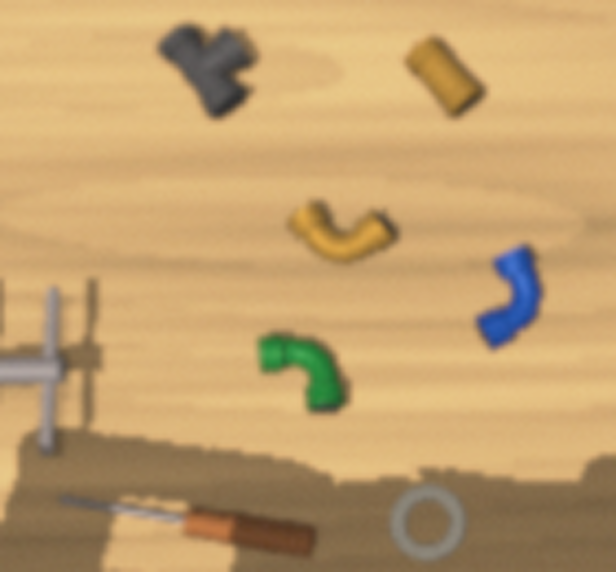

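View pics/c3.png

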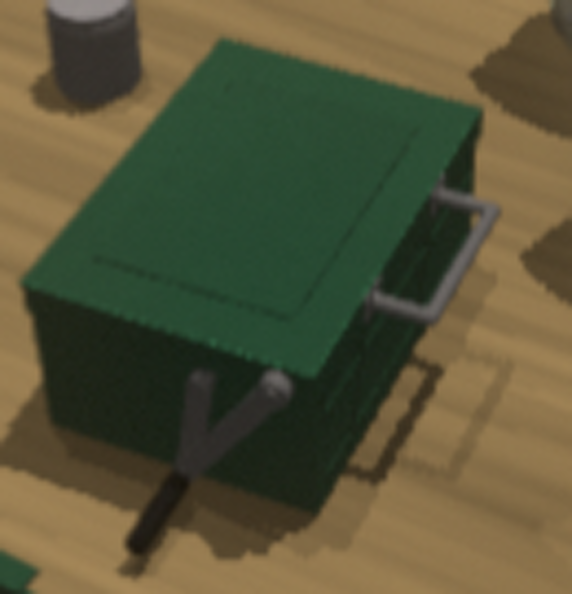

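View pics/c4.png

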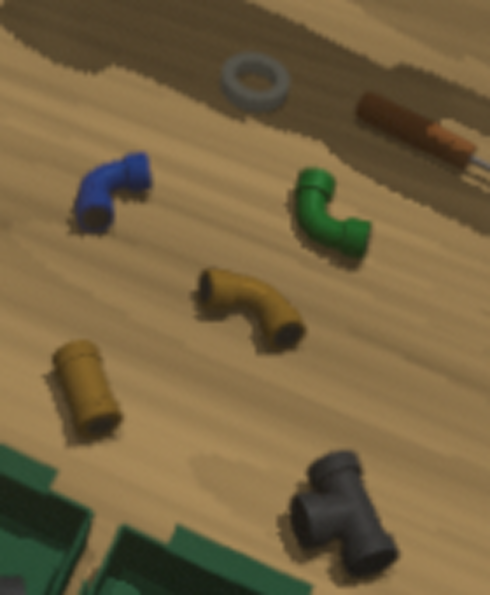

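```bash
cat > fit.py <<'E'
from h import *
from scipy.optimize import least_squares
pt=viewer.camera_params('top'); ps=viewer.camera_params('scene')
def un(l,s,ox,oy): return np.array([((a+.5)/s-.5+ox,(b+.5)/s-.5+oy) for a,b in l])
T=un([(87,128),(352,106),(397,474),(122,502)],4.6,230,115)
S=un([(318,377),(25,283),(222,40),(482,110)],4.4,170,125)
ht=un([(40,243),(55,392)],4.6,230,115); hs=un([(434,317),(493,210)],4.4,170,125)
# chest-frame pts: hinge at x=+95, z .110
L=np.array([(.095-.192,.134),( .095,.134),(.095,-.134),(.095-.192,-.134)])
H=np.array([(.095-.230,.05,.122),(.095-.230,-.05,.122)])
def W(q,P):
    c,s=np.cos(q[2]),np.sin(q[2]); P=np.atleast_2d(P)
    return np.c_[q[0]+c*P[:,0]-s*P[:,1],q[1]+s*P[:,0]+c*P[:,1],P[:,2]]
if __name__=='__main__':
    def res(q):
        P=W(q,np.c_[L,np.full(4,q[3])])
        return np.r_[(proj(pt,P)-T).ravel(),(proj(ps,P)-S).ravel(),(proj(pt,W(q,H))-ht).ravel(),(proj(ps,W(q,H))-hs).ravel()]
    r=least_squares(res,[.45,-.05,-1.5,.134]); print(r.x,np.round(r.fun.reshape(-1,2),1))
    q=r.x; np.save('q.npy',q[:3])
    print('handle',W(q,[-.135,0,.122]),'hinge',W(q,[.095,0,.11]))
    # elbow: sockets ends & corner
    for nm,p,l in [('top',pt,un([(310,216),(379,229),(343,252)],4.4,80,120)),('scene',ps,un([(209,290),(286,328),(258,296)],3.5,290,180))]:
        print(nm,np.round([atz(p,u,v,.015) for u,v in l],4))
E
python3 fit.py
```

```text
[ 0.50319392 -0.11950601 -1.47898066  0.13209487] [[-1.3  0. ]
 [-0.5 -0.7]
 [-0.1  0.6]
 [-0.5  0.5]
 [-1.1  0.5]
 [-1.1  0.3]
 [ 0.3 -0.3]
 [ 0.1 -0.4]
 [-0.2  1.9]
 [-0.5 -0.1]
 [-0.7 -0.5]
 [-0.6  0.5]]
handle [[0.49081622 0.01492536 0.122     ]] hinge [[ 0.51190416 -0.21410586  0.11      ]]
top [[0.5677 0.3252 0.015 ]
 [0.5569 0.2706 0.015 ]
 [0.5387 0.2985 0.015 ]]
scene [[0.5576 0.2699 0.015 ]
 [0.5632 0.3312 0.015 ]
 [0.5455 0.304  0.015 ]]
```

```bash
cat > kin.py <<'E'
from fit import *
q=np.load('q.npy')
def P(f,a,z): # forward of hinge, axial (from chest centre), z height above bench -> world
    return W(q,[.095-f,a,z])[0]
def handle(th): r,a=np.hypot(.230,.012),np.arctan2(.012,.230); return r*np.cos(th+a),.11+r*np.sin(th+a)
def knee(th):
    r,a=np.hypot(.170,.010),np.arctan2(.010,.170); U=r*np.array([np.cos(th+a),np.sin(th+a)]); F=np.array([.120,-.008])
    d=np.linalg.norm(U-F); 
    if d>.198: return F+(U-F)/d*.081
    x=(.081**2-.117**2+d*d)/2/d; h=np.sqrt(max(0,.081**2-x*x)); e=(U-F)/d; n=np.array([e[1],-e[0]])
    return F+x*e+h*n
E
python3 - <<'E'
from kin import *
for t in [0,.3,.6,.9,1.1,1.2,1.25,1.3,1.32,1.33,1.34]:
    f,z=handle(t); k=knee(t); print(t,'handle f,z',round(f,4),round(z,4),'world',P(f,0,z).round(4),'knee f,z',k.round(4)+[0,.11],P(k[0],.185,k[1]+.11).round(4))
print('locked',P(.078,.185,.171))
print('fwd',P(1,0,0)-P(0,0,0))
E
```

```text
0 handle f,z 0.23 0.122 world [0.4908 0.0149 0.122 ] knee f,z [0.1057 0.0223] [ 0.6864 -0.0919  0.0223]
0.3 handle f,z 0.2162 0.1894 world [0.4921 0.0012 0.1894] knee f,z [0.1867 0.056 ] [ 0.679  -0.0113  0.056 ]
0.6 handle f,z 0.1831 0.2498 world [ 0.4951 -0.0318  0.2498] knee f,z [0.1996 0.1169] [0.6778 0.0016 0.1169]
0.9 handle f,z 0.1336 0.2976 world [ 0.4997 -0.0811  0.2976] knee f,z [0.175  0.1614] [ 0.6801 -0.0229  0.1614]
1.1 handle f,z 0.0936 0.3204 world [ 0.5033 -0.1209  0.3204] knee f,z [0.146  0.1787] [ 0.6827 -0.0517  0.1787]
1.2 handle f,z 0.0722 0.3287 world [ 0.5053 -0.1423  0.3287] knee f,z [0.1277 0.1826] [ 0.6844 -0.07    0.1826]
1.25 handle f,z 0.0611 0.3321 world [ 0.5063 -0.1532  0.3321] knee f,z [0.117  0.1829] [ 0.6854 -0.0807  0.1829]
1.3 handle f,z 0.05 0.3348 world [ 0.5073 -0.1644  0.3348] knee f,z [0.104  0.1814] [ 0.6866 -0.0935  0.1814]
1.32 handle f,z 0.0455 0.3358 world [ 0.5077 -0.1688  0.3358] knee f,z [0.0973 0.1798] [ 0.6872 -0.1002  0.1798]
1.33 handle f,z 0.0432 0.3362 world [ 0.5079 -0.1711  0.3362] knee f,z [0.093  0.1784] [ 0.6876 -0.1045  0.1784]
1.34 handle f,z 0.0409 0.3366 world [ 0.5082 -0.1733  0.3366] knee f,z [0.086  0.1755] [ 0.6882 -0.1115  0.1755]
locked [ 0.68897336 -0.11947236  0.171     ]
fwd [-0.09168672  0.9957879   0.        ]
```

```bash
python3 -m pendant '[[[0.326,-0.587,0],-159.5],[[0.326,-0.587,0],-159.5],[[0.326,-0.587,0],-159.5],[[0.326,-0.587,0],-159.5],[[0.326,-0.587,0],-159.5],[[0.326,-0.587,0],-159.5],[[0.326,-0.587,0],-159.5],[[0.326,-0.587,0],-159.5],[[0.326,-0.587,0],-159.5],[[0.326,-0.587,0],-159.5]]' -0.2 30
```

```text
time: 0.98
tcp_pos: [0.3675, 0.2367, 0.2394]
ee_rot: [3.141, -0.0, 1.619]
force: [0.8, 0.1, -0.1]
finger_gap: 0.0342
```

```bash
python3 -m pendant '[[[0.12,-0.22,0],-87.5],[[0.12,-0.22,0],-87.5],[[0.12,-0.22,0],-87.5],[[0.12,-0.22,0],-87.5],[[0.12,-0.22,0],-87.5],[[0.12,-0.22,0],-87.5],[[0.12,-0.22,0],-87.5],[[0.12,-0.22,0],-87.5],[[0.12,-0.22,0],-87.5],[[0.12,-0.22,0],-87.5]]'; python3 - <<'E'
from h import *
print(monitor.sense()['tcp_pos'],monitor.sense()['ee_rot'])
im,p=snap('wrist','w1.png'); print(p)
E
```

```text
time: 1.82
tcp_pos: [0.487, 0.0181, 0.239]
ee_rot: [-3.141, 0.001, 0.367]
force: [0.3, 0.7, 0.9]
finger_gap: 0.0344
[0.48695921 0.01809883 0.23898101] [-3.14132615e+00  6.36996885e-04  3.67481802e-01]
{'vfov': 64.64595248444391, 'cx': 257.04477327301674, 'cy': 195.9215528975799, 'dist': array([0.01877404, 0.        , 0.        , 0.        , 0.        ]), 'origin': array([0.5469838 , 0.04065302, 0.37362262]), 'rotation': array([-2.60839989e-01, -4.45650069e-04, -1.20266030e+00])}
```

View pics/w1.png

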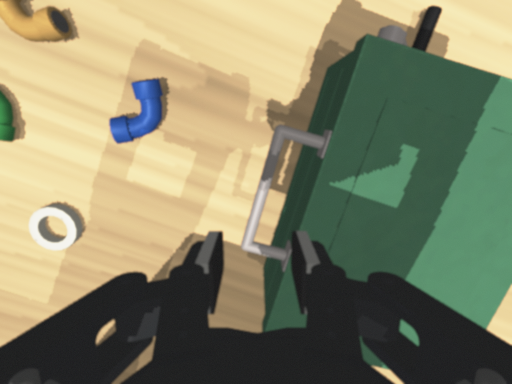

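```bash
python3 - <<'E'
from kin import *
p=viewer.camera_params('wrist')
a,b=atz(p,281,132,.122),atz(p,248,246,.122); print(a,b,(a+b)/2,a-b)
print(proj(p,W(q,H)), P(.23,.052,.122),P(.23,-.052,.122))
E
```

```text
[0.54144953 0.01727057 0.122     ] [0.43792486 0.00784148 0.122     ] [0.4896872  0.01255602 0.122     ] [0.10352468 0.00942909 0.        ]
[[278.05258681 132.00537963]
 [246.57097778 242.08965741]] [0.54259719 0.01969307 0.122     ] [0.43903525 0.01015765 0.122     ]
```

```bash
python3 -m pendant '[[[0.003,-0.0045,0],-7],[[0.003,-0.0045,0],-14],[[0.003,-0.0045,0],-15.8],[[0.003,-0.0045,-0.035],-15.8],[[0.003,-0.0045,-0.07],-15.8],[[0.003,-0.0045,-0.1],-15.8],[[0.003,-0.0045,-0.12],-15.8],[[0.003,-0.0045,-0.128],-15.8],[[0.003,-0.0045,-0.128],-15.8],[[0.003,-0.0045,-0.128],-15.8]]'; python3 - <<'E'
from h import *
snap('wrist','w2.png'); snap('scene','s2.png')
E
python3 -m pendant '[[[0,0,0],0],[[0,0,0],0],[[0,0,0],0],[[0,0,0],0],[[0,0,0],0]]' -1 30
```

```text
time: 2.7
tcp_pos: [0.4904, 0.0142, 0.1117]
ee_rot: [-3.142, 0.0, 0.1]
force: [0.5, 0.3, 0.2]
finger_gap: 0.0341
time: 3.22
tcp_pos: [0.4909, 0.015, 0.1125]
ee_rot: [-3.14, -0.002, 0.098]
force: [-0.4, 5.7, 5.7]
finger_gap: 0.0092
```

View pics/w2.png

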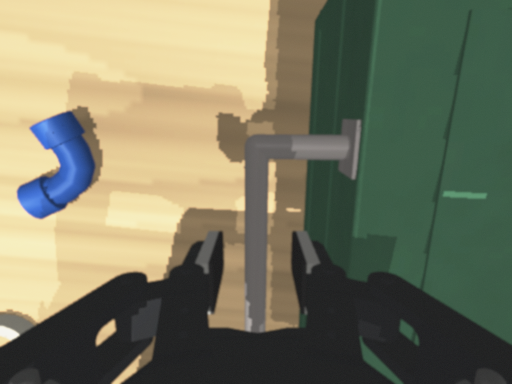

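View pics/s2.png

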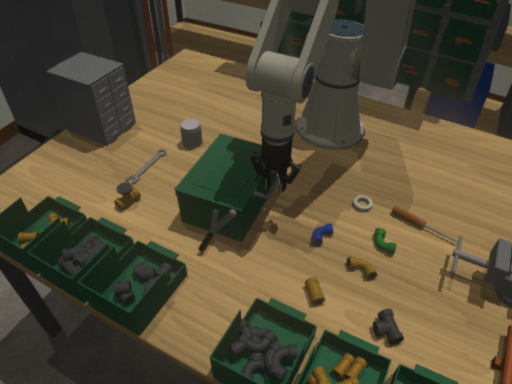

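```bash
python3 - <<'E'
from kin import *
def g(t0,ts):
    f0,z0=handle(t0)
    print(t0,[[[float(v) for v in np.round([-.0917*(handle(t)[0]-f0),.9958*(handle(t)[0]-f0),handle(t)[1]-z0],4)],0] for t in ts])
g(0,[.015,.04,.08,.12,.17,.22,.27,.32,.37,.42])
g(.42,.42+np.arange(1,11)*.05)
g(.92,.92+np.array([.05,.1,.15,.2,.25,.3,.34,.37,.39,.39]))
E
```

```text
0 [[[0.0, -0.0002, 0.0034], 0], [[0.0001, -0.0007, 0.0092], 0], [[0.0002, -0.0017, 0.0183], 0], [[0.0003, -0.0031, 0.0274], 0], [[0.0005, -0.0053, 0.0387], 0], [[0.0007, -0.0081, 0.0499], 0], [[0.0011, -0.0115, 0.0609], 0], [[0.0014, -0.0154, 0.0717], 0], [[0.0018, -0.0198, 0.0824], 0], [[0.0023, -0.0248, 0.0927], 0]]
0.42 [[[0.0005, -0.0055, 0.0101], 0], [[0.0011, -0.0114, 0.02], 0], [[0.0016, -0.0179, 0.0295], 0], [[0.0023, -0.0248, 0.0387], 0], [[0.003, -0.0322, 0.0475], 0], [[0.0037, -0.0399, 0.0559], 0], [[0.0044, -0.0481, 0.064], 0], [[0.0052, -0.0567, 0.0716], 0], [[0.0061, -0.0657, 0.0788], 0], [[0.0069, -0.075, 0.0855], 0]]
0.92 [[[0.0009, -0.0096, 0.0062], 0], [[0.0018, -0.0196, 0.012], 0], [[0.0027, -0.0298, 0.0173], 0], [[0.0037, -0.0402, 0.022], 0], [[0.0047, -0.0509, 0.0262], 0], [[0.0057, -0.0618, 0.0299], 0], [[0.0065, -0.0706, 0.0324], 0], [[0.0071, -0.0773, 0.0341], 0], [[0.0075, -0.0817, 0.0351], 0], [[0.0075, -0.0817, 0.0351], 0]]
```

```bash
python3 -m pendant '[[[0,0,0.0035],0],[[0,-0.0005,0.009],0],[[0,-0.0015,0.018],0],[[0,-0.003,0.0275],0],[[0.0005,-0.005,0.0385],0],[[0.0005,-0.008,0.05],0],[[0.001,-0.0115,0.061],0],[[0.0015,-0.0155,0.0715],0],[[0.002,-0.02,0.0825],0],[[0.0025,-0.025,0.0925],0]]'
```

```text
time: 4.05
tcp_pos: [0.4929, -0.0089, 0.205]
ee_rot: [-3.138, -0.002, 0.098]
force: [1.0, 13.1, 0.1]
finger_gap: 0.0087
```

```bash
python3 -m pendant '[[[0.0005,-0.005,0.010],0],[[0.001,-0.011,0.02],0],[[0.0015,-0.0175,0.0295],0],[[0.0025,-0.0245,0.0385],0],[[0.003,-0.0315,0.0475],0],[[0.0035,-0.0395,0.056],0],[[0.0045,-0.0475,0.064],0],[[0.005,-0.056,0.0715],0],[[0.006,-0.065,0.079],0],[[0.007,-0.074,0.0855],0]]'
```

```text
time: 4.88
tcp_pos: [0.4996, -0.0818, 0.292]
ee_rot: [-3.135, -0.002, 0.099]
force: [-6.8, 17.5, 17.5]
finger_gap: 0.0081
```

```bash
python3 -m pendant '[[[0.001,-0.0095,0.006],0],[[0.002,-0.0195,0.012],0],[[0.003,-0.0295,0.0175],0],[[0.0035,-0.04,0.022],0],[[0.0045,-0.051,0.026],0],[[0.0055,-0.062,0.03],0],[[0.0065,-0.0705,0.0325],0],[[0.007,-0.0775,0.034],0],[[0.0075,-0.081,0.035],0],[[0.0075,-0.081,0.035],0]]'; python3 - <<'E'
from h import *
snap('scene','s3.png');snap('top','t3.png')
E
```

```text
time: 5.72
tcp_pos: [0.5072, -0.1659, 0.3271]
ee_rot: [-3.141, -0.002, 0.099]
force: [-6.4, 3.3, 15.5]
finger_gap: 0.009
```

View pics/s3.png

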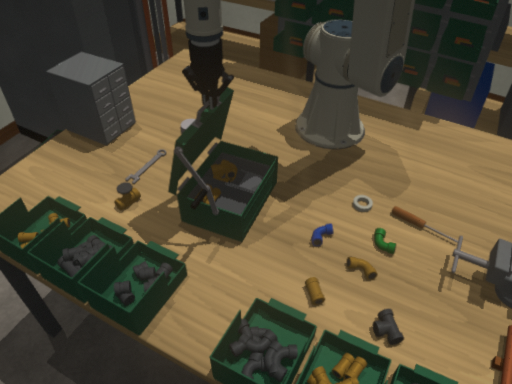

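View pics/t3.png

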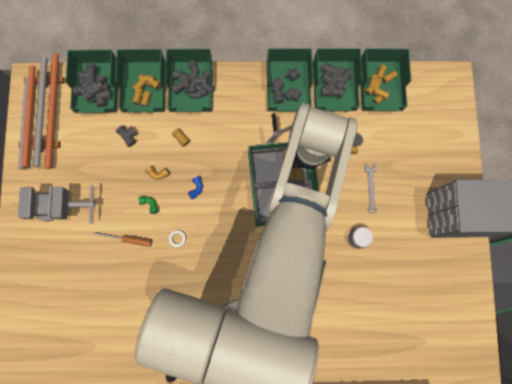

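```bash
python3 -m pendant '[[[0,0,0],0],[[0,0,0],0],[[0,0,0],0],[[0,0,0.02],0],[[0,0,0.05],0],[[0,0,0.07],0],[[0.03,0.012,0.07],0],[[0.07,0.027,0.07],0],[[0.108,0.042,0.07],0],[[0.146,0.056,0.07],0]]' 0.1; python3 -m pendant '[[[0.04,0.0145,0],0],[[0.04,0.0145,0],0],[[0.04,0.0145,-0.0],0]]'; python3 - <<'E'
from h import *
print(monitor.sense()['tcp_pos'])
snap('scene','s4.png');snap('top','t4.png');snap('wrist','w4.png')
E
```

```text
time: 6.65
tcp_pos: [0.6546, -0.109, 0.3945]
ee_rot: [3.141, -0.001, 0.099]
force: [0.8, -0.9, 0.9]
finger_gap: 0.0469
time: 6.9
tcp_pos: [0.6944, -0.0942, 0.3921]
ee_rot: [-3.141, 0.003, 0.101]
force: [-0.1, 0.0, -0.6]
finger_gap: 0.0469
[ 0.69440535 -0.09420275  0.39205443]
```

View pics/s4.png

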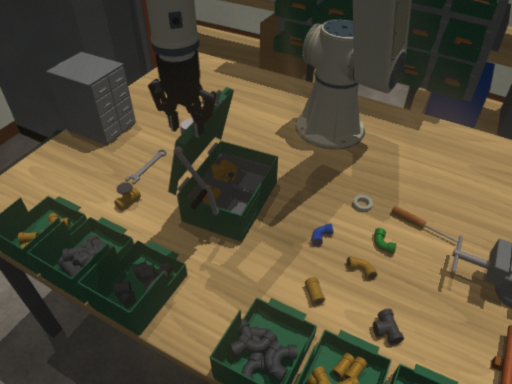

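View pics/w4.png

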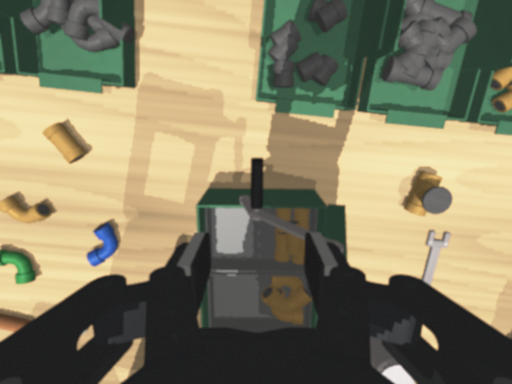

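```bash
python3 - <<'E'
from kin import *
p=viewer.camera_params('wrist')
for z in (.176,.181): print(atz(p,257,160,z),atz(p,258,206,z))
for t in (1.29,1.31,1.33):
  k=knee(t); print(proj(p,[P(k[0],.209,k[1]+.11),P(k[0],.149,k[1]+.11)]), P(k[0],.192,0))
im=cv2.imread('pics/w4.png')[180:340,180:360]; cv2.imwrite('pics/c5.png',cv2.resize(im,None,fx=3.5,fy=3.5,interpolation=2))
E
```

```text
[ 0.70582272 -0.09532152  0.176     ] [ 0.65018052 -0.10209135  0.176     ]
[ 0.70653822 -0.09524793  0.181     ] [ 0.65168432 -0.10192184  0.181     ]
[[251.41602817 156.33510744]
 [251.2746992  206.56231145]] [ 0.69329144 -0.0900231   0.        ]
[[256.70458091 156.23423527]
 [256.33738447 206.29974549]] [ 0.69384578 -0.09604366  0.        ]
[[263.52338451 156.01886741]
 [262.86838139 205.78200674]] [ 0.69456766 -0.10388376  0.        ]
```

View pics/c5.png

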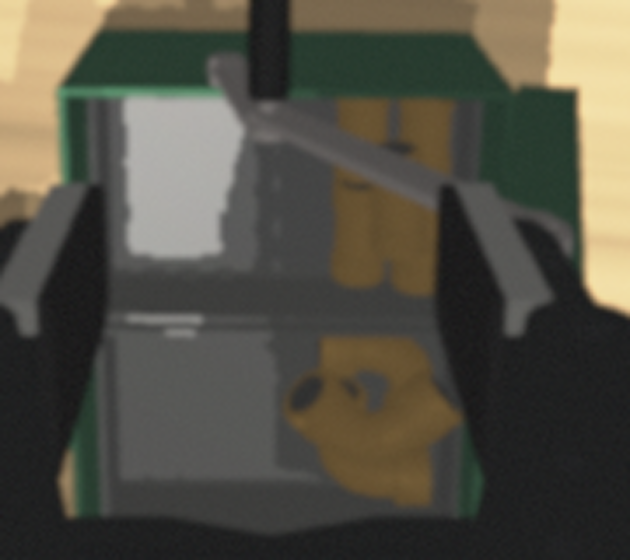

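```bash
python3 -m pendant '[[[0,-0.003,-0.035],0],[[0,-0.003,-0.07],0],[[0,-0.003,-0.105],0],[[0,-0.003,-0.14],0],[[0,-0.003,-0.17],0],[[0,-0.003,-0.195],0],[[0,-0.003,-0.215],0],[[0,-0.003,-0.227],0],[[0,-0.003,-0.227],0]]'; python3 - <<'E'
from h import *
snap('scene','s5.png');snap('wrist','w5.png')
E
```

```text
time: 7.8
tcp_pos: [0.6909, -0.0988, 0.1653]
ee_rot: [-3.141, 0.004, 0.098]
force: [-0.6, 0.2, 0.3]
finger_gap: 0.0469
```

View pics/s5.png

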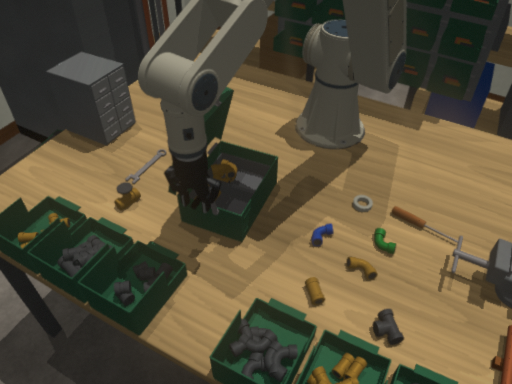

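View pics/w5.png

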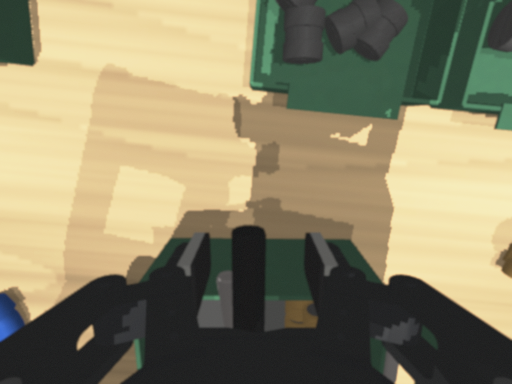

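```bash
python3 -m pendant '[[[0,0,0],0],[[0,0,0],0],[[0,-0.003,-0.001],0],[[0.0005,-0.006,-0.002],0],[[0.001,-0.009,-0.003],0],[[0.001,-0.012,-0.004],0],[[0.0015,-0.015,-0.004],0],[[0.0015,-0.018,-0.005],0],[[0.002,-0.021,-0.005],0],[[0.002,-0.021,-0.005],0]]' -0.48; python3 - <<'E'
from h import *
snap('scene','s6.png');snap('wrist','w6.png')
E
```

```text
time: 8.73
tcp_pos: [0.6947, -0.1201, 0.1618]
ee_rot: [3.141, 0.001, 0.099]
force: [-0.5, 0.3, 0.1]
finger_gap: 0.0223
```

View pics/w6.png

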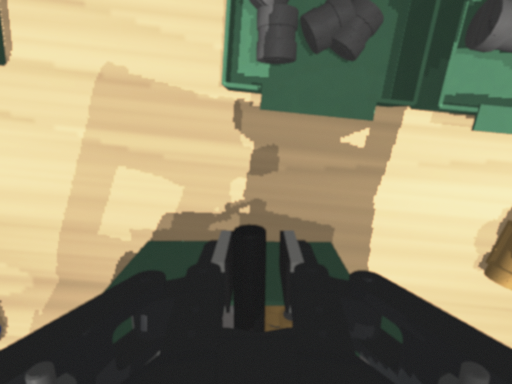

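```bash
python3 -m pendant '[[[0,-0.002,0],0],[[0,-0.004,0],0],[[0,-0.006,0],0],[[0,-0.006,0],0]]'; python3 - <<'E'
from h import *
snap('wrist','w7.png')
E
```

```text
time: 9.17
tcp_pos: [0.6949, -0.1236, 0.162]
ee_rot: [-3.138, 0.0, 0.099]
force: [0.0, 10.1, -1.0]
finger_gap: 0.0222
```

View pics/w7.png

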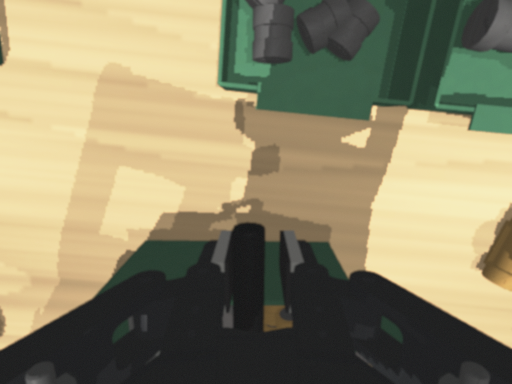

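```bash
python3 -m pendant '[[[0,-0.002,0],0],[[0,-0.002,0],0]]'; python3 -m pendant '[[[0,0.004,0],0],[[0,0.0055,0],0],[[0,0.0055,0],0],[[0,0.0055,0.03],0],[[0,0.0055,0.07],0],[[0,0.0055,0.11],0],[[0,0.0055,0.15],0],[[0,0.0055,0.19],0],[[0,0.0055,0.23],0]]' 0.1; python3 - <<'E'
from h import *
snap('wrist','w8.png');snap('scene','s8.png'); print(viewer.camera_params('wrist'))
E
```

```text
time: 9.38
tcp_pos: [0.6949, -0.1239, 0.162]
ee_rot: [-3.136, 0.0, 0.099]
force: [0.6, 17.5, -0.7]
finger_gap: 0.0221
time: 10.13
tcp_pos: [0.6947, -0.1226, 0.3947]
ee_rot: [3.141, -0.001, 0.098]
force: [1.1, 0.1, -0.6]
finger_gap: 0.0467
{'vfov': 64.64595248444391, 'cx': 257.04477327301674, 'cy': 195.9215528975799, 'dist': array([0.01877404, 0.        , 0.        , 0.        , 0.        ]), 'origin': array([ 0.75970168, -0.11710194,  0.53676912]), 'rotation': array([-0.24784789, -0.00466436, -1.47168514])}
```

View pics/w8.png

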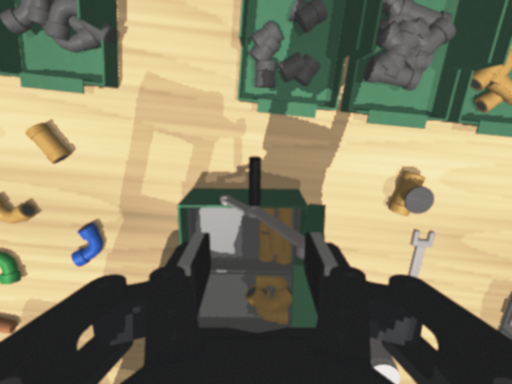

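View pics/s8.png

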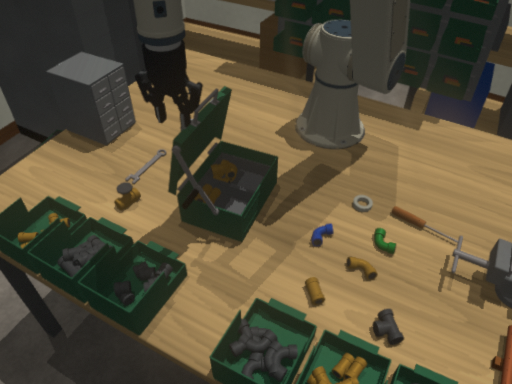

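```bash
python3 - <<'E'
from kin import *
p=viewer.camera_params('wrist')
print(proj(p,[P(.078,.209,.171),P(.078,.149,.171),P(.086,.209,.1755),P(.086,.149,.1755)]))
for f in('w8','s8'):
  im=cv2.imread(f'pics/{f}.png'); im=im[150:340,170:340] if f=='w8' else im[80:240,160:290]
  cv2.imwrite(f'pics/c_{f}.png',cv2.resize(im,None,fx=3.5,fy=3.5,interpolation=2))
E
```

```text
[[251.92740678 158.99092917]
 [251.77757797 206.78830841]
 [245.16718229 159.42645617]
 [245.28148183 207.76801619]]
```

View pics/c_w8.png

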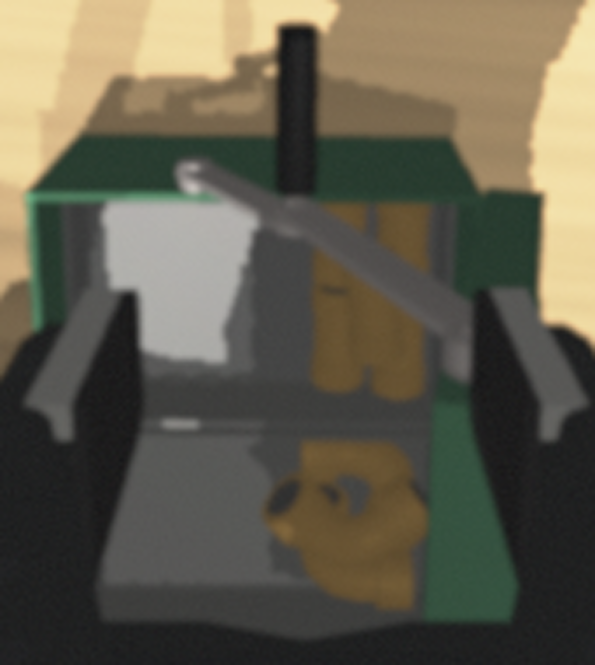

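View pics/c_s8.png

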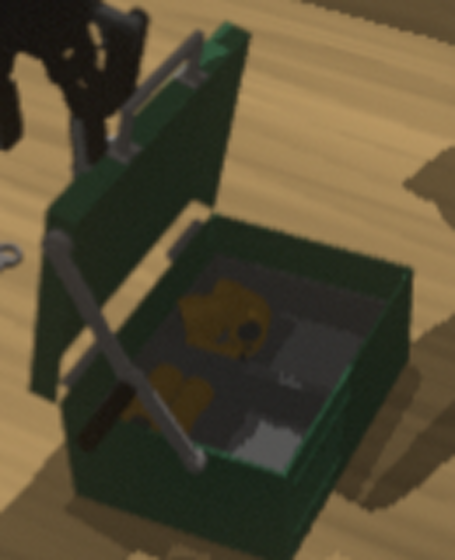

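```bash
python3 -m pendant '[[[-0.02,0.035,0],0],[[-0.04,0.07,0],4],[[-0.06,0.105,0],10],[[-0.08,0.14,-0.01],17],[[-0.1,0.17,-0.03],24],[[-0.12,0.2,-0.05],28],[[-0.14,0.23,-0.07],28],[[-0.16,0.26,-0.09],28],[[-0.18,0.29,-0.11],28],[[-0.2,0.325,-0.13],28]]'; python3 -m pendant '[[[-0.02,0.035,-0.015],0],[[-0.02,0.035,-0.015],0]]';python3 - <<'E'
from kin import *
im,p=snap('wrist','w9.png'); print(p['origin'],p['rotation'])
# predicted
E
```

```text
time: 11.07
tcp_pos: [0.4952, 0.2008, 0.2627]
ee_rot: [3.141, -0.0, 0.587]
force: [0.2, 0.3, -0.2]
finger_gap: 0.0467
time: 11.23
tcp_pos: [0.4723, 0.2387, 0.2457]
ee_rot: [-3.139, 0.004, 0.591]
force: [0.4, -1.0, -0.2]
finger_gap: 0.0468
[0.52616261 0.27418299 0.38008449] [-0.26469254  0.00133178 -0.97960909]
```

View pics/w9.png

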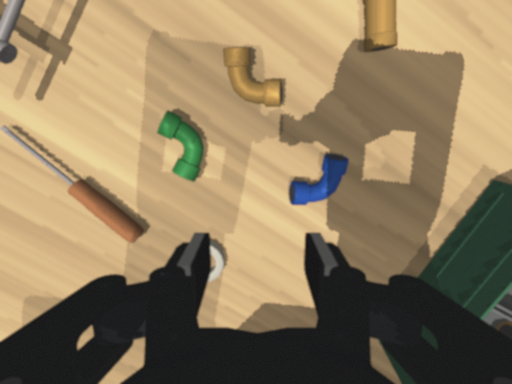

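```bash
python3 - <<'E'
from kin import *
p=viewer.camera_params('wrist'); print(p['origin'],p['rotation'])
im=cv2.imread('pics/w9.png')[30:130,200:310]; cv2.imwrite('pics/c6.png',cv2.resize(im,None,fx=6,fy=6,interpolation=2))
E
```

```text
[0.52768644 0.27285984 0.38145089] [-2.63331670e-01 -3.54213221e-04 -9.78625527e-01]
```

View pics/c6.png

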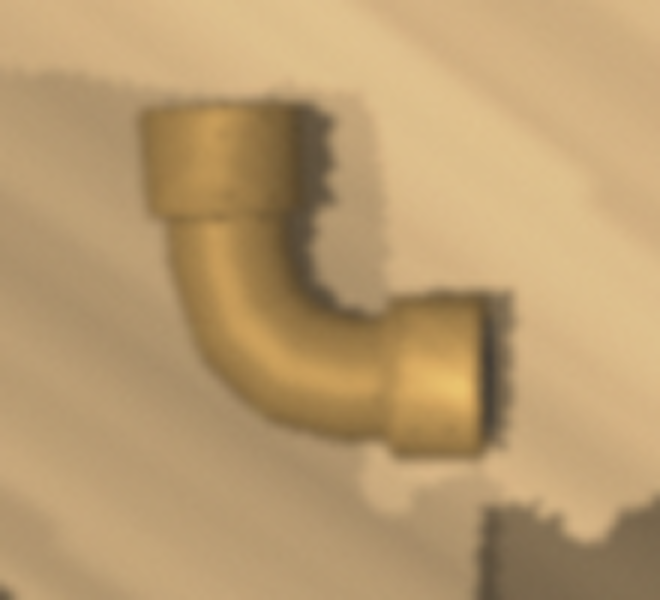

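```bash
cat > elb.py <<'E'
from kin import *
from scipy.optimize import minimize
im=cv2.imread('pics/w9.png')
p=dict(viewer.camera_params('wrist')); p['origin']=np.array([.52616261,.27418299,.38008449]); p['rotation']=np.array([-.26469254,.00133178,-.97960909])
k=8; x0,y0,w,h=200,30,110,90
crop=im[y0:y0+h,x0:x0+w]; hsv=cv2.cvtColor(crop,cv2.COLOR_BGR2HSV)
gc=np.full((h,w),cv2.GC_PR_BGD,np.uint8)
gc[hsv[...,1]>150]=cv2.GC_PR_FGD; 
m=((hsv[...,1]>135)&(hsv[...,0]>10)&(hsv[...,0]<30)).astype(np.uint8)
n,l,s,_=cv2.connectedComponentsWithStats(m); m=(l==1+np.argmax(s[1:,4])).astype(np.float32)
print(m.sum())
M=cv2.GaussianBlur(cv2.resize(m,None,fx=4,fy=4,interpolation=1),(0,0),2)
a=np.linspace(0,2*np.pi,24,endpoint=False)
def cyl(axis,r,s0,s1):
    P=[]
    for s in(s0,s1):
        c=np.c_[np.full(24,s),r*np.cos(a),.015+r*np.sin(a)]
        P.append(c if axis==0 else c[:,[1,0,2]])
    return np.vstack(P)
parts=[cyl(0,.015,.030,.048),cyl(1,.015,.030,.048)]
# bend: arc centre (R,R) with tangent at R
R=.030
ts=np.linspace(np.pi,1.5*np.pi,9)
for t0,t1 in zip(ts[:-1],ts[1:]):
    P=[]
    for t in(t0,t1):
        rr=R+.0115*np.cos(a); P.append(np.c_[R+rr*np.cos(t),R+rr*np.sin(t),.015+.0115*np.sin(a)])
    parts.append(np.vstack(P))
def ren(q3):
    I=np.zeros((h*4,w*4),np.uint8)
    for P in parts:
        uv=proj(p,W(q3,P)); uv=((uv-[x0,y0]+.5)*4-.5)
        cv2.fillConvexPoly(I,np.round(cv2.convexHull(uv.astype(np.float32))*16).astype(np.int32),255,shift=4)
    return cv2.GaussianBlur(I.astype(np.float32)/255,(0,0),2)
f=lambda v:((ren([v[0]/100,v[1]/100,v[2]/10])-M)**2).mean()
r=min((minimize(f,[53,30,t0],method='Nelder-Mead',options=dict(initial_simplex=[[53,30,t0],[54.5,30,t0],[53,31.5,t0],[53,30,t0+2]])) for t0 in(-9.8,-8.5,-11)),key=lambda r:r.fun)
q3=r.x/[100,100,10]; print(q3,np.degrees(q3[2]),r.fun)
o=cv2.resize(crop,None,fx=4,fy=4); c=(ren(q3)>.5).astype(np.uint8); cs,_=cv2.findContours(c,0,1); cv2.drawContours(o,cs,-1,(0,0,255),1); 
cs,_=cv2.findContours((M>.5).astype(np.uint8),0,1); cv2.drawContours(o,cs,-1,(255,0,0),1); cv2.imwrite('pics/fit_e.png',o)
g=W(q3,[0,.039,.015])[0]; print('gripA',g,'B',W(q3,[.039,0,.015])[0])
E
python3 elb.py; python3 -c "
from h import *; s=monitor.sense(); print(s['tcp_pos'],s['ee_rot'])"
```

```text
1388.0
[ 0.52996756  0.30336977 -0.91462796] -52.40432190379939 0.03952138498425484
gripA [0.56086865 0.3271631  0.015     ] B [0.55376089 0.27246868 0.015     ]
[0.47409402 0.23720129 0.2469665 ] [-3.14108162e+00  2.92733392e-03  5.91510055e-01]
```

```bash
ls pics/fit_e.png
```

```text
pics/fit_e.png
```

View pics/fit_e.png

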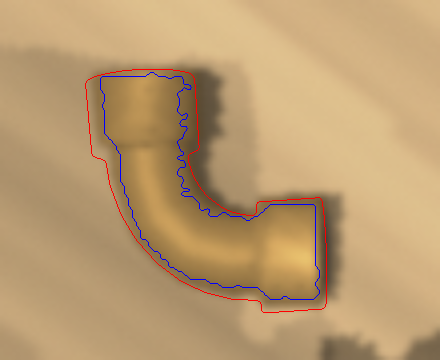

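```bash
python3 -m pendant '[[[0.025,0.025,-0.02],1],[[0.05,0.05,-0.04],2],[[0.075,0.075,-0.06],3.7],[[0.089,0.089,-0.08],3.7],[[0.089,0.089,-0.11],3.7],[[0.089,0.089,-0.14],3.7],[[0.089,0.089,-0.165],3.7],[[0.089,0.089,-0.165],3.7]]'; python3 - <<'E'
from kin import *
im,p=snap('wrist','w10.png');snap('scene','s10.png')
E
```

```text
time: 11.95
tcp_pos: [0.5637, 0.3217, 0.0787]
ee_rot: [-3.141, 0.008, 0.652]
force: [-2.3, -0.3, -1.0]
finger_gap: 0.0471
```

View pics/w10.png

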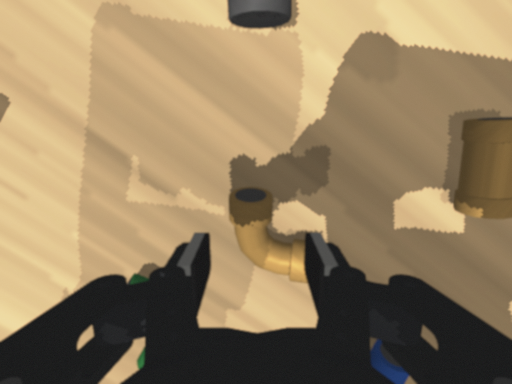

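```bash
python3 - <<'E'
from kin import *
p=viewer.camera_params('wrist')
print(proj(p,[[.563,.3265,.015],[.563,.3265,.03],[.5702,.332,.015]]))
s=monitor.sense();print(s['tcp_pos'],s['ee_rot'])
# end circle A in image: centre (251,195); z .015 ; edges right silhouette
print(atz(p,251,196,.015), atz(p,231,205,.015),atz(p,272,205,.015))
E
```

```text
[[250.39124203 210.10907729]
 [249.9316111  217.07254005]
 [250.31577733 197.66620165]]
[0.56609455 0.32350215 0.08369609] [3.14135143e+00 1.16474843e-03 6.51527296e-01]
[0.57144435 0.33234453 0.015     ] [0.55776715 0.33953049 0.015     ] [0.57515409 0.3167459  0.015     ]
```

```bash
python3 -m pendant '[[[-0.002,0.003,-0.02],0],[[-0.002,0.003,-0.04],0],[[-0.002,0.003,-0.055],0],[[-0.002,0.003,-0.066],0],[[-0.002,0.003,-0.071],0],[[-0.002,0.003,-0.071],0],[[-0.002,0.003,-0.071],0]]'; python3 -m pendant '[[[0,0,0],0],[[0,0,0],0],[[0,0,0],0],[[0,0,0],0],[[0,0,0],0]]' -1 40;  python3 - <<'E'
from kin import *
im,p=snap('wrist','w11.png')
E
```

```text
time: 12.63
tcp_pos: [0.5644, 0.3278, 0.014]
ee_rot: [3.141, -0.002, 0.652]
force: [0.7, -0.0, -0.7]
finger_gap: 0.0467
time: 13.05
tcp_pos: [0.5645, 0.328, 0.0139]
ee_rot: [3.141, -0.002, 0.652]
force: [0.6, -1.1, 7.3]
finger_gap: 0.0286
```

View pics/w11.png

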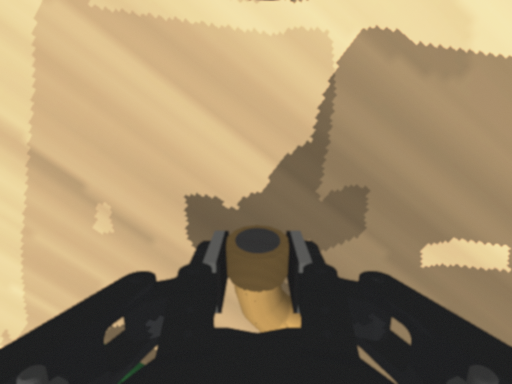

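```bash
python3 -m pendant '[[[0,0,0.01],0],[[0,0,0.04],0],[[0,0,0.08],0],[[-0.01,-0.03,0.1],7],[[-0.02,-0.06,0.12],14],[[-0.03,-0.09,0.14],21],[[-0.042,-0.125,0.16],28],[[-0.053,-0.16,0.175],35],[[-0.064,-0.195,0.186],42],[[-0.077,-0.23,0.186],49]]'; python3 -m pendant '[[[-0.011,-0.035,0],7],[[-0.022,-0.07,0],8.8],[[-0.034,-0.105,0],8.8],[[-0.046,-0.14,0],8.8],[[-0.06,-0.177,0],8.8],[[-0.06,-0.177,0],8.8],[[-0.06,-0.177,0],8.8]]'; python3 - <<'E'
from kin import *
im,p=snap('wrist','w12.png'); snap('scene','s12.png'); snap('top','t12.png')
s=monitor.sense();print(s['tcp_pos'],s['ee_rot'])
E
```

```text
time: 13.93
tcp_pos: [0.487, 0.0965, 0.2015]
ee_rot: [3.138, -0.001, 1.514]
force: [1.0, -0.2, -1.6]
finger_gap: 0.0282
time: 14.52
tcp_pos: [0.4255, -0.081, 0.1991]
ee_rot: [-3.141, -0.0, 1.657]
force: [0.1, 1.0, -2.1]
finger_gap: 0.0283
[ 0.42676638 -0.07873895  0.19899319] [ 3.14133900e+00 -2.86079853e-04  1.66115209e+00]
```

View pics/w12.png

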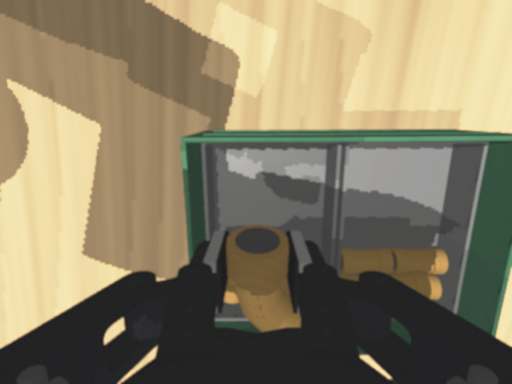

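View pics/s12.png

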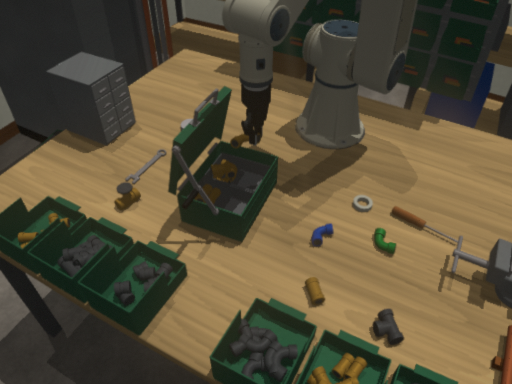

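```bash
python3 -m pendant '[[[0.004,0,0],0],[[0.008,0,-0.02],0],[[0.008,0,-0.045],0],[[0.008,0,-0.07],0],[[0.008,0,-0.09],0],[[0.008,0,-0.105],0],[[0.008,0,-0.11],0],[[0.008,0,-0.11],0]]'; python3 - <<'E'
from kin import *
im,p=snap('wrist','w13.png'); snap('scene','s13.png'); snap('top','t13.png')
E
```

```text
time: 15.33
tcp_pos: [0.4342, -0.0776, 0.0875]
ee_rot: [-3.139, -0.002, 1.662]
force: [-0.7, 6.3, -3.7]
finger_gap: 0.0286
```

View pics/w13.png

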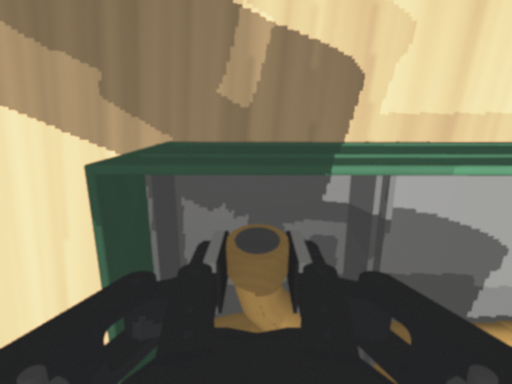

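View pics/s13.png

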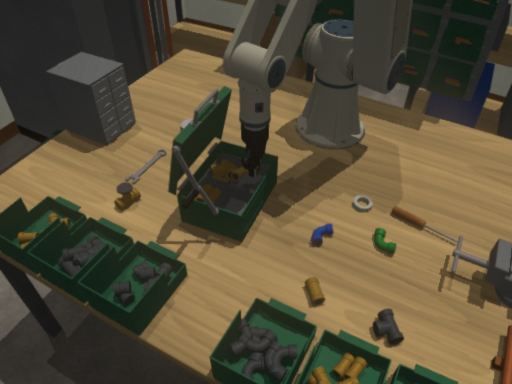

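```bash
python3 - <<'E'
from kin import *
s=monitor.sense();print(s['tcp_pos'],s['ee_rot'],s['force'],s['moment'])
for f,c in(('s13',(100,240,180,300)),('t13',(120,240,230,330))):
  im=cv2.imread(f'pics/{f}.png')[c[0]:c[1],c[2]:c[3]]; cv2.imwrite(f'pics/c_{f}.png',cv2.resize(im,None,fx=4.2,fy=4.2,interpolation=2))
E
```

```text
[ 0.43433984 -0.0777538   0.08847554] [-3.13960989e+00 -1.52187562e-03  1.66220533e+00] [-0.73844387  4.66752268 -2.65512216] [0.92783473 0.25490687 0.10857116]
```

View pics/c_s13.png

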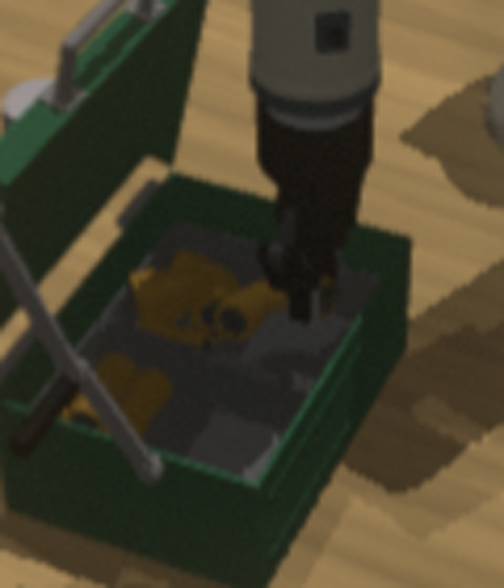

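```bash
python3 -m pendant '[[[0,0.003,0.01],0],[[-0.001,0.008,0.015],0],[[-0.001,0.013,0.015],0],[[-0.001,0.013,0.005],0],[[-0.001,0.013,-0.008],0],[[-0.001,0.013,-0.018],0],[[-0.001,0.013,-0.02],0]]'; python3 - <<'E'
from kin import *
s=monitor.sense();print(s['tcp_pos'],s['ee_rot'],s['force'],s['moment'])
E
```

```text
time: 16.07
tcp_pos: [0.433, -0.0658, 0.0678]
ee_rot: [-3.14, -0.0, 1.661]
force: [-1.3, -0.1, -1.8]
finger_gap: 0.0282
[ 0.43300578 -0.06583944  0.06777679] [-3.14019640e+00 -3.06348789e-04  1.66135681e+00] [-1.26524621 -0.14910176 -1.84781133] [0.03859807 0.09020694 0.0056427 ]
```

Contact gone (moment ≈0). Continue down.

```bash
python3 -m pendant '[[[0,0,-0.006],0],[[0,0,-0.012],0],[[0,0,-0.016],0],[[0,0,-0.019],0],[[0,0,-0.019],0]]'; python3 - <<'E'
from kin import *
s=monitor.sense();print(s['tcp_pos'],s['force'],s['moment'])
snap('wrist','w14.png');snap('scene','s14.png')
im=cv2.imread('pics/s14.png')[100:240,180:300]; cv2.imwrite('pics/c_s14.png',cv2.resize(im,None,fx=4.2,fy=4.2,interpolation=2))
E
```

```text
time: 16.48
tcp_pos: [0.4333, -0.0664, 0.0493]
ee_rot: [-3.141, -0.0, 1.661]
force: [1.1, -0.4, -1.4]
finger_gap: 0.028
[ 0.43331878 -0.06635697  0.04925344] [ 1.05493432 -0.44882662 -1.41578716] [ 0.0679152   0.08372955 -0.01603164]
```

View pics/w14.png

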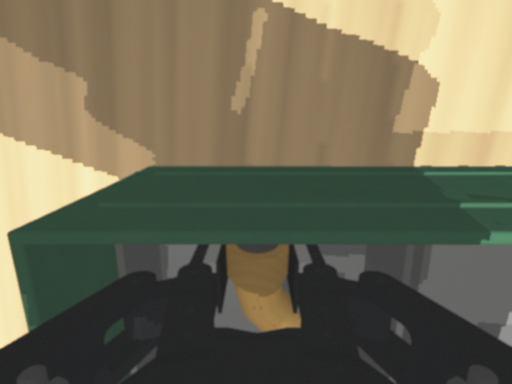

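View pics/c_s14.png

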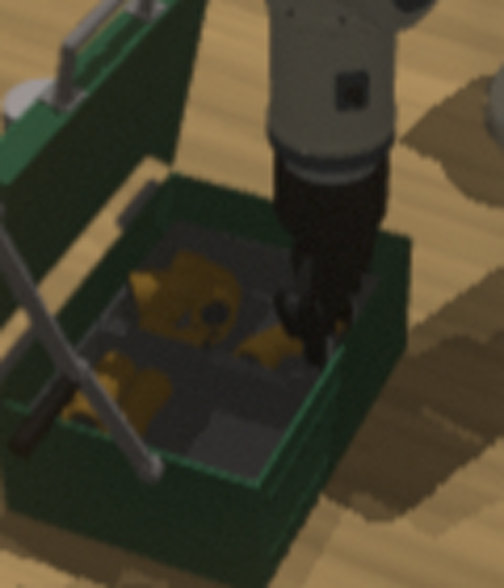

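```bash
python3 -m pendant '[[[0,0,-0.002],0],[[0,0,-0.004],0],[[0,0,-0.004],0]]'; python3 -m pendant '[[[0,0,0],0],[[0,0,0],0],[[0,0,0],0],[[0,0,0.005],0],[[0,0,0.015],0],[[0,0,0.03],0],[[0,0,0.06],0],[[0,0,0.095],0],[[0,0,0.13],0],[[0,0,0.16],0]]' -0.05;  python3 - <<'E'
from kin import *
s=monitor.sense();print(s['tcp_pos'],s['force'],s['moment'])
snap('wrist','w15.png');snap('scene','s15.png')
im=cv2.imread('pics/s15.png')[100:240,180:300]; cv2.imwrite('pics/c_s15.png',cv2.resize(im,None,fx=4.2,fy=4.2,interpolation=2))
E
```

```text
time: 16.83
tcp_pos: [0.4335, -0.0664, 0.0456]
ee_rot: [-3.142, -0.0, 1.661]
force: [-0.2, 0.6, -1.3]
finger_gap: 0.0287
time: 17.67
tcp_pos: [0.4336, -0.0664, 0.209]
ee_rot: [3.14, 0.0, 1.661]
force: [1.2, -1.0, -0.5]
finger_gap: 0.0407
[ 0.43361285 -0.06636138  0.20899226] [ 1.17984649 -1.02452249 -0.48310742] [ 0.02946351 -0.00423699  0.00142465]
```

View pics/w15.png

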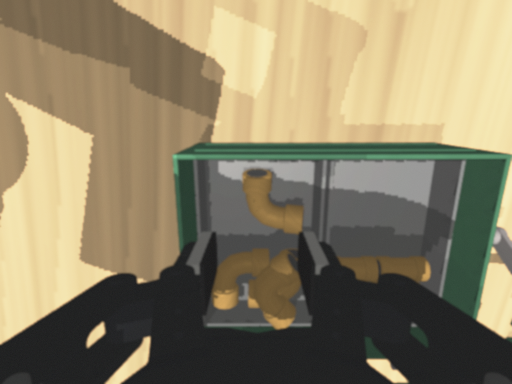

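View pics/c_s15.png

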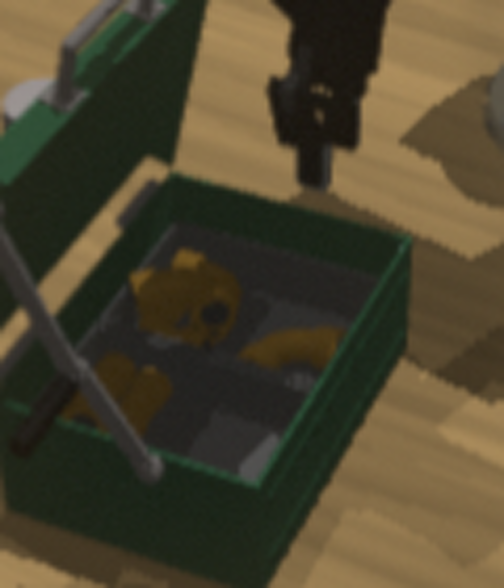

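```bash
python3 -m pendant '[[[0,0,0.035],-7],[[0,0,0.07],-14],[[0,0,0.105],-21],[[0.02,0,0.14],-28],[[0.045,0,0.165],-35],[[0.075,0,0.185],-42],[[0.11,0,0.185],-49],[[0.145,0,0.185],-56],[[0.18,0,0.185],-63],[[0.215,-0.02,0.185],-70]]' 0.1; python3 -m pendant '[[[0.03,-0.02,0],-7],[[0.046,-0.034,0],-14],[[0.046,-0.034,0],-19.6],[[0.046,-0.034,0],-19.6],[[0.046,-0.034,0],-19.6]]'; python3 - <<'E'
from kin import *
snap('wrist','w16.png'); p=viewer.camera_params('wrist')
s=monitor.sense();print(s['tcp_pos'],s['ee_rot'],s['force'],s['moment'])
print(proj(p,[P(.078,.209,.171),P(.078,.149,.171)]))
E
```

```text
time: 18.6
tcp_pos: [0.6499, -0.0839, 0.3909]
ee_rot: [-3.14, -0.001, 0.435]
force: [0.0, 0.4, 0.5]
finger_gap: 0.0471
time: 19.02
tcp_pos: [0.6942, -0.1203, 0.3903]
ee_rot: [-3.141, 0.001, 0.1]
force: [-1.1, -0.0, -0.5]
finger_gap: 0.047
[ 0.69403323 -0.12003229  0.39070737] [-3.14127849e+00  5.72467419e-04  1.00680551e-01] [ 0.96219777 -0.07270225  0.42065214] [-0.01254287  0.00886247  0.00188908]
[[255.55128316 155.10481813]
 [255.14806697 204.43226407]]
```

View pics/w16.png

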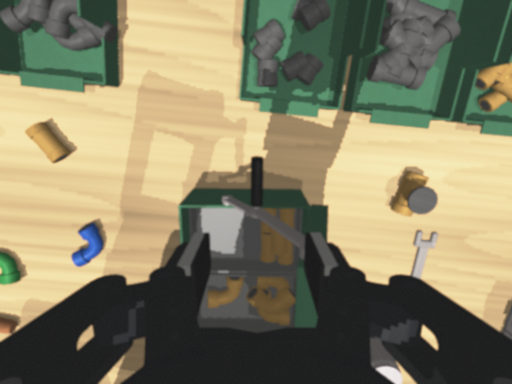

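```bash
python3 -m pendant '[[[0,0,-0.035],0],[[0,0,-0.07],0],[[0,0,-0.105],0],[[0,0,-0.14],0],[[0,0,-0.17],0],[[0,0,-0.195],0],[[0,0,-0.215],0],[[0,0,-0.227],0],[[0,0,-0.227],0],[[0,0,-0.227],0]]'; python3 -m pendant '[[[0,0,0],0],[[0,0,0],0],[[0,0.003,0],0],[[0,0.006,0.001],0],[[-0.001,0.009,0.003],0],[[-0.001,0.012,0.005],0],[[-0.0015,0.016,0.006],0],[[-0.002,0.02,0.007],0],[[-0.002,0.024,0.008],0],[[-0.0025,0.028,0.009],0]]' -0.48; python3 - <<'E'
from kin import *
snap('wrist','w17.png')
E
```

```text
time: 19.9
tcp_pos: [0.6945, -0.1201, 0.1644]
ee_rot: [-3.142, 0.0, 0.098]
force: [-0.1, 0.2, 0.6]
finger_gap: 0.0469
time: 20.73
tcp_pos: [0.692, -0.0919, 0.1729]
ee_rot: [-3.142, 0.0, 0.097]
force: [0.9, -3.6, 1.9]
finger_gap: 0.0219
```

View pics/w17.png

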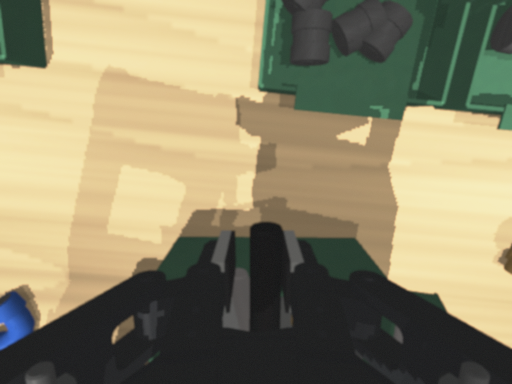

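```bash
python3 -m pendant '[[[0,0.004,0],0],[[-0.001,0.008,0.001],0],[[-0.001,0.012,0.001],0],[[-0.0015,0.016,0.001],0],[[-0.002,0.02,0.002],0],[[-0.0025,0.025,0.002],0],[[-0.0025,0.025,0.002],0]]'; python3 -m pendant '[[[0,-0.004,0],0],[[0,-0.0035,0],0],[[0,-0.0035,0],0],[[0,-0.0035,0.03],0],[[0,-0.0035,0.07],0],[[0,-0.0035,0.11],0],[[0,-0.0035,0.15],0],[[0,-0.0035,0.19],0],[[0,-0.0035,0.22],0],[[0,-0.0035,0.22],0]]' 0.1; python3 - <<'E'
from kin import *
s=monitor.sense();print(s['tcp_pos'],s['ee_rot'],s['force'])
snap('wrist','w18.png');snap('scene','s18.png');p=viewer.camera_params('wrist')
for t in(1.15,1.2,1.25,1.3):
  k=knee(t);print(t,proj(p,[P(k[0],.209,k[1]+.11),P(k[0],.149,k[1]+.11)]).round(1))
E
```

```text
time: 21.37
tcp_pos: [0.6893, -0.066, 0.1745]
ee_rot: [-3.141, 0.001, 0.097]
force: [0.0, -0.6, 0.6]
finger_gap: 0.022
time: 22.2
tcp_pos: [0.6917, -0.0712, 0.4031]
ee_rot: [3.14, -0.011, 0.097]
force: [0.1, 0.1, 0.4]
finger_gap: 0.0469
[ 0.69169205 -0.07116621  0.40313728] [ 3.13964784 -0.01095606  0.09672131] [0.12678278 0.06615235 0.35533046]
1.15 [[246.6 156.6]
 [246.8 206.5]]
1.2 [[254.9 156.8]
 [254.7 206.9]]
1.25 [[264.3 156.9]
 [263.7 207. ]]
1.3 [[275.5 156.8]
 [274.4 206.7]]
```

View pics/w18.png

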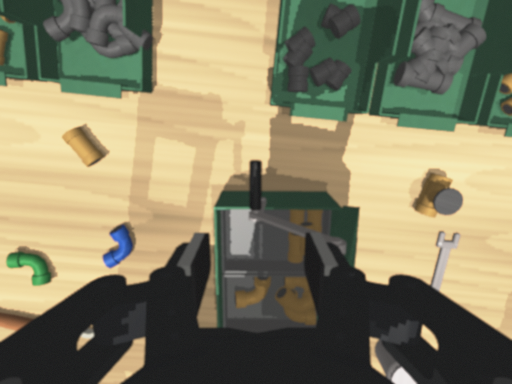

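View pics/s18.png

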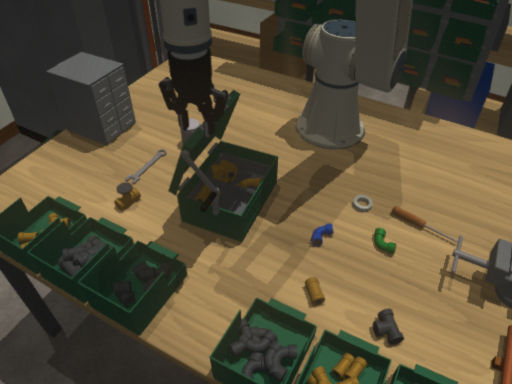

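```bash
python3 -m pendant '[[[-0.035,-0.012,0],0],[[-0.07,-0.025,0],0],[[-0.105,-0.04,0],0],[[-0.14,-0.055,0],0],[[-0.17,-0.066,0],0],[[-0.1865,-0.071,0],0],[[-0.1865,-0.071,0],0]]'; python3 - <<'E'
from kin import *
s=monitor.sense();print(s['tcp_pos'],s['ee_rot'],s['force'])
snap('wrist','w19.png');snap('scene','s19.png');p=viewer.camera_params('wrist')
for t in(1.15,1.2,1.25):
  f,z=handle(t);print(t,proj(p,[P(f,.05,z),P(f,.0,z)]).round(1))
E
```

```text
time: 22.88
tcp_pos: [0.4994, -0.1426, 0.3934]
ee_rot: [-3.141, 0.003, 0.095]
force: [-0.2, -0.1, -0.0]
finger_gap: 0.0469
[ 0.4993775  -0.14258995  0.39344784] [-3.14084474  0.00324651  0.09508735] [-0.19264538 -0.05304943 -0.03151439]
1.15 [[240.5 132.9]
 [241.2 205.8]]
1.2 [[257.  133.4]
 [256.7 207.5]]
1.25 [[274.4 133.8]
 [273.  209. ]]
```

View pics/w19.png

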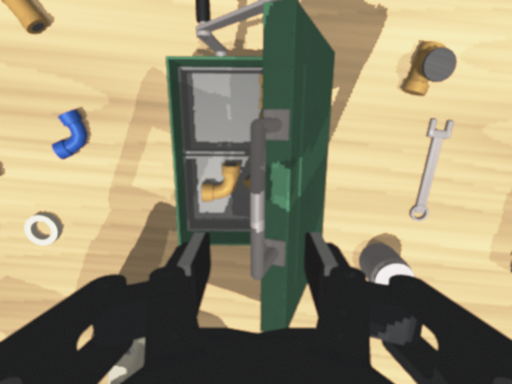

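```bash
python3 -m pendant '[[[0.004,0,-0.02],0],[[0.004,0,-0.04],0],[[0.004,0,-0.06],0],[[0.004,0,-0.072],0],[[0.004,0,-0.076],0],[[0.004,0,-0.076],0]]'; python3 -m pendant '[[[0,0,0],0],[[0,0,0],0],[[0,0,0],0],[[0,0,0],0],[[0,0,0],0],[[0,0,0],0]]' -1 30; python3 - <<'E'
from kin import *
s=monitor.sense();print(s['tcp_pos'],s['ee_rot'],s['force'])
snap('scene','s20.png')
from scipy.optimize import minimize_scalar
hx=(P(0,0,0)); fw=P(1,0,0)-hx; f=(s['tcp_pos']-hx)[:2]@fw[:2]; print('f',f,'z',s['tcp_pos'][2]+.011, [ (t,handle(t)) for t in (1.17,1.2,1.23)])
E
```

```text
time: 23.48
tcp_pos: [0.5071, -0.1414, 0.3173]
ee_rot: [-3.14, 0.003, 0.097]
force: [0.3, 0.4, -0.2]
finger_gap: 0.0472
time: 23.98
tcp_pos: [0.5077, -0.1419, 0.3198]
ee_rot: [3.141, -0.002, 0.097]
force: [0.9, 0.7, 5.3]
finger_gap: 0.0089
[ 0.50770732 -0.1418946   0.31983431] [ 3.14113825e+00 -2.05071140e-03  9.68557396e-02] [0.90079434 0.72054295 5.32949082]
f 0.07229189127742466 z 0.33083430587812424 [(1.17, (np.float64(0.07868588021805932), np.float64(0.32645445769100995))), (1.2, (np.float64(0.0721578144980282), np.float64(0.3287172828261822))), (1.23, (np.float64(0.06556481161545523), np.float64(0.33078327716978445)))]
```

View pics/s20.png

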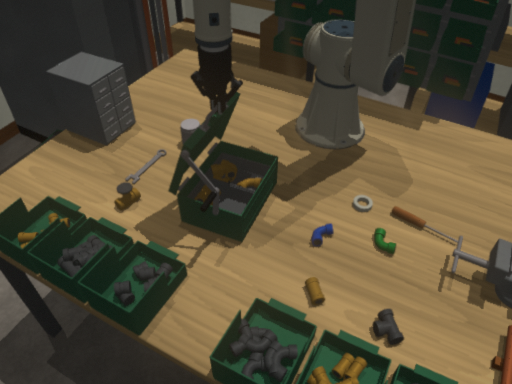

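```bash
python3 - <<'E'
from kin import *
def g(t0,ts):
    f0,z0=handle(t0)
    print(t0,[[[float(v) for v in np.round([-.0917*(handle(t)[0]-f0),.9958*(handle(t)[0]-f0),handle(t)[1]-z0],4)],0] for t in ts])
a=np.arange(1,11)
g(1.2,1.2-.035*a); g(.85,.85-.03*a); g(.55,.55-.03*a); g(.25,.25-.025*a)
E
```

```text
1.2 [[[-0.0007, 0.0076, -0.0027], 0], [[-0.0014, 0.0151, -0.0056], 0], [[-0.0021, 0.0224, -0.0088], 0], [[-0.0027, 0.0297, -0.0122], 0], [[-0.0034, 0.0368, -0.0159], 0], [[-0.004, 0.0438, -0.0198], 0], [[-0.0047, 0.0507, -0.024], 0], [[-0.0053, 0.0574, -0.0285], 0], [[-0.0059, 0.0639, -0.0331], 0], [[-0.0065, 0.0703, -0.038], 0]]
0.85 [[[-0.0005, 0.0053, -0.0044], 0], [[-0.001, 0.0105, -0.0089], 0], [[-0.0014, 0.0156, -0.0136], 0], [[-0.0019, 0.0205, -0.0184], 0], [[-0.0023, 0.0253, -0.0234], 0], [[-0.0028, 0.0299, -0.0285], 0], [[-0.0032, 0.0344, -0.0337], 0], [[-0.0036, 0.0387, -0.0391], 0], [[-0.0039, 0.0428, -0.0446], 0], [[-0.0043, 0.0468, -0.0503], 0]]
0.55 [[[-0.0004, 0.0038, -0.0058], 0], [[-0.0007, 0.0074, -0.0116], 0], [[-0.001, 0.0109, -0.0176], 0], [[-0.0013, 0.0142, -0.0237], 0], [[-0.0016, 0.0173, -0.0298], 0], [[-0.0019, 0.0202, -0.0361], 0], [[-0.0021, 0.0229, -0.0424], 0], [[-0.0023, 0.0255, -0.0489], 0], [[-0.0026, 0.0278, -0.0554], 0], [[-0.0028, 0.0299, -0.0619], 0]]
0.25 [[[-0.0002, 0.0016, -0.0055], 0], [[-0.0003, 0.0031, -0.0111], 0], [[-0.0004, 0.0045, -0.0167], 0], [[-0.0005, 0.0057, -0.0223], 0], [[-0.0006, 0.0068, -0.0279], 0], [[-0.0007, 0.0077, -0.0336], 0], [[-0.0008, 0.0085, -0.0393], 0], [[-0.0008, 0.0092, -0.045], 0], [[-0.0009, 0.0097, -0.0508], 0], [[-0.0009, 0.0101, -0.0565], 0]]
```

```bash
python3 -m pendant '[[[-0.0005,0.0075,-0.0025],0],[[-0.0015,0.015,-0.0055],0],[[-0.002,0.0225,-0.009],0],[[-0.0025,0.0295,-0.012],0],[[-0.0035,0.037,-0.016],0],[[-0.004,0.044,-0.02],0],[[-0.0045,0.0505,-0.024],0],[[-0.0055,0.0575,-0.0285],0],[[-0.006,0.064,-0.033],0],[[-0.0065,0.0705,-0.038],0]]'
```

```text
time: 24.87
tcp_pos: [0.5011, -0.0707, 0.2804]
ee_rot: [3.141, -0.001, 0.097]
force: [5.2, -1.1, 2.5]
finger_gap: 0.0088
```

```bash
python3 -m pendant '[[[-0.0005,0.0055,-0.0045],0],[[-0.001,0.0105,-0.009],0],[[-0.0015,0.0155,-0.0135],0],[[-0.002,0.0205,-0.0185],0],[[-0.0025,0.0255,-0.0235],0],[[-0.003,0.03,-0.0285],0],[[-0.003,0.0345,-0.0335],0],[[-0.0035,0.0385,-0.039],0],[[-0.004,0.043,-0.0445],0],[[-0.0045,0.047,-0.05],0]]'; python3 - <<'E'
from h import *
snap('scene','s21.png')
E
```

```text
time: 25.7
tcp_pos: [0.4965, -0.024, 0.2302]
ee_rot: [3.141, -0.001, 0.097]
force: [6.8, -3.1, -0.9]
finger_gap: 0.0086
```

View pics/s21.png

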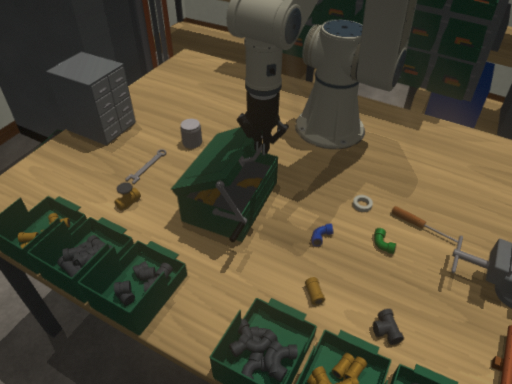

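```bash
python3 -m pendant '[[[-0.0005,0.004,-0.006],0],[[-0.0005,0.0075,-0.0115],0],[[-0.001,0.011,-0.0175],0],[[-0.0015,0.014,-0.0235],0],[[-0.0015,0.0175,-0.03],0],[[-0.002,0.02,-0.036],0],[[-0.002,0.023,-0.0425],0],[[-0.0025,0.0255,-0.049],0],[[-0.0025,0.028,-0.0555],0],[[-0.003,0.03,-0.062],0]]'
```

```text
time: 26.58
tcp_pos: [0.4937, 0.0058, 0.1683]
ee_rot: [3.141, -0.001, 0.097]
force: [7.4, 0.9, -0.7]
finger_gap: 0.0091
```

```bash
python3 -m pendant '[[[0,0.0015,-0.0055],0],[[-0.0005,0.003,-0.011],0],[[-0.0005,0.0045,-0.0165],0],[[-0.0005,0.0055,-0.022],0],[[-0.0005,0.007,-0.0275],0],[[-0.0005,0.0075,-0.033],0],[[-0.001,0.0085,-0.038],0],[[-0.001,0.009,-0.0425],0],[[-0.001,0.0095,-0.0465],0],[[-0.001,0.0095,-0.05],0]]'; python3 - <<'E'
from h import *
s=monitor.sense();print(s['tcp_pos'],s['force'])
E
```

```text
time: 27.42
tcp_pos: [0.4929, 0.015, 0.1185]
ee_rot: [3.141, -0.002, 0.097]
force: [6.0, -0.8, -1.2]
finger_gap: 0.0088
[0.49290338 0.01500095 0.11846367] [ 5.96675983 -0.80856301 -1.19571972]
```

```bash
python3 -m pendant '[[[0,0,-0.0015],0],[[0,0,-0.003],0],[[0,0,-0.0045],0],[[0,0,-0.006],0],[[0,0,-0.006],0]]'
```

```text
time: 27.83
tcp_pos: [0.4931, 0.0152, 0.1144]
ee_rot: [3.141, -0.002, 0.097]
force: [-1.8, -0.9, 23.2]
finger_gap: 0.0087
```

```bash
python3 -m pendant '[[[0,0,0.001],0],[[0,0,0.001],0]]'; python3 -m pendant '[[[0,0,0],0],[[0,0,0],0],[[0,0,0],0],[[0,0,0],0],[[0,0,0.03],0],[[0,0,0.07],0],[[0,0,0.11],0],[[0,0,0.15],0],[[-0.03,0.03,0.17],0],[[-0.06,0.06,0.17],0]]' -0.2; python3 -m pendant '[[[-0.035,0.1,0.02],0],[[-0.035,0.1,0.02],0],[[-0.035,0.1,0.02],0],[[-0.035,0.1,0.02],0]]'; python3 - <<'E'
from h import *
snap('wrist','w22.png');snap('scene','s22.png');snap('top','t22.png')
for f,c in(('s22',(110,260,165,300)),('t22',(110,240,225,330))):
  im=cv2.imread(f'pics/{f}.png')[c[0]:c[1],c[2]:c[3]]; cv2.imwrite(f'pics/c_{f}.png',cv2.resize(im,None,fx=4,fy=4,interpolation=2))
E
```

```text
time: 28.0
tcp_pos: [0.493, 0.0153, 0.1146]
ee_rot: [3.141, -0.002, 0.097]
force: [2.0, -0.9, 13.1]
finger_gap: 0.0087
time: 28.83
tcp_pos: [0.4383, 0.0712, 0.2875]
ee_rot: [-3.141, -0.007, 0.094]
force: [0.2, 1.6, -0.6]
finger_gap: 0.034
time: 29.17
tcp_pos: [0.3996, 0.1746, 0.3043]
ee_rot: [-3.14, -0.0, 0.1]
force: [-0.1, 0.1, 0.2]
finger_gap: 0.0341
```

View pics/c_s22.png

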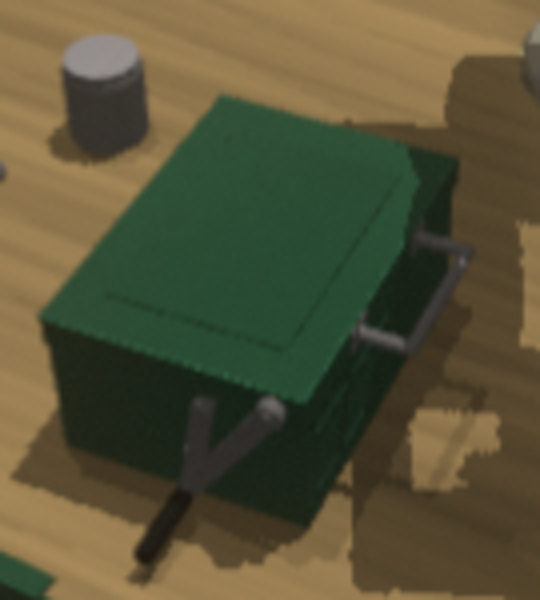

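View pics/t22.png

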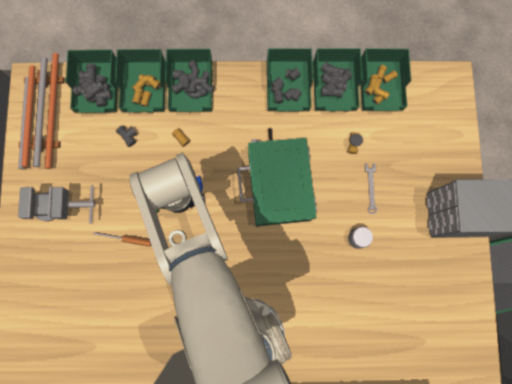

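```bash
python3 fit.py >/dev/null; python3 - <<'E'
import cv2,numpy as np
a=cv2.imread('pics/scene0.png');b=cv2.imread('pics/s22.png')
h=np.hstack([x[125:260,170:300] for x in (a,b)]); cv2.imwrite('pics/cmp.png',cv2.resize(h,None,fx=3,fy=3,interpolation=2))
E
```

```text
(no output)
```

View pics/cmp.png

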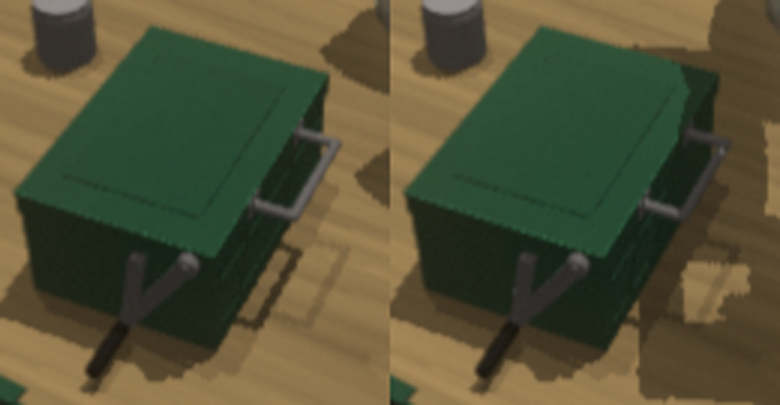

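Lid and stay look the same as at the start (fully shut), the bystanders are in place, and the robot is clear. Handing in.

```bash
python3 -c "
from cell import order; print(order.close_job())"
```

```text
the job is handed in; nothing more can be done
None
```

The job is done and handed in at about 29 s of the 72 s allowed.

- **Opening:** I raised the lid by its handle to about 1.31 rad. I then pushed the stay's knee rearwards until it stopped at the locked position, where it held at about 17 N. The pictures agreed with a locked stay.
- **Elbow:** I put the loose brass elbow in the elbow tray, which is the one on the robot's side. While lowering it, it touched something, most likely the stacked elbows (about 6 N). I lifted it, shifted it 13 mm forward and lowered it again. I let go about 3 mm above the tray floor. The picture taken afterwards shows it lying flat on the free front part of the tray.
- **Closing:** I pulled the knee forwards to break it. I then held the handle all the way down until the lid met the rim, pressing at about 23 N before I eased off and let go.

In the last pictures the lid, handle and stay look the same as in the first shut picture. The bystanders I could see are where they started, except that the arm hid the blue and green elbows in the final top view. The gripper was clear, with no force on it. No check failed.

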